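Open both leaves of the lamp chest

TASK

Open the lamp chest up completely so that the lamps can be reached: swing up the white leaf first, then draw the flush bolt of the blue leaf (the red knob uncovered by the white leaf) fully back, away from its keeper, and swing up the blue leaf too. Leave both leaves standing upright or leaning outward, with the bolt still drawn, and do not disturb the bottles around the chest.

Things in the scene. Friction and masses are not known exactly. Their poses are not given: they have to be found in the camera images.
- chest: Grey steel lamp chest fixed on the worktop, 140 mm deep (x), 300 wide (y), 80 high without its leaves, level. Origin: centre of its underside; x to its rear (away from the robot at yaw 0), y to its left, z up. Two leaves close its top like double doors: white (active) at the left, blue (passive) at the right, each 110 mm along x, 40 mm thick, with a bar handle on top.
- active_hinge (a point): Middle of the white leaf's hinge line, at chest (0, 0.150, 0.080); the line runs along chest x. The leaf swings up and outward (to the left). The hinge is stiff: the leaf stays at any angle it is left at; 5 to 10 N at the handle moves it.
- passive_hinge (a point): Middle of the blue leaf's hinge line, at chest (0, -0.150, 0.080); the line runs along chest x. The leaf swings up and outward (to the right). The hinge is as stiff as the other: the leaf stays at any angle.
- active_leaf (a joint): Opening angle of the white leaf, rad: 0 shut (flat), 1.57 upright, 1.85 its stop. The leaf reaches 183 mm from its hinge; shut, it covers the bolt and its knob and the blue leaf's tongue.
- passive_leaf (a joint): Opening angle of the blue leaf, rad: 0 shut (flat), 1.57 upright, 1.85 its stop. Its panel reaches 115 mm from its hinge; beyond that a low tongue, top 8 mm above the chest's rim, reaches on to 161 mm and carries the flush bolt. While the bolt is home the leaf is locked.
- bolt (a joint): Travel of the flush bolt along chest +x (to the rear), m: 0 home in its steel keeper on the front rim (locked), 0.024 fully drawn at its stop. It clears the keeper after about 11 mm. It takes 3 to 4 N to slide and stays where it is left.
- active_handle (a point): Middle of the axis of the white leaf's steel bar handle: round, 10 mm thick, parallel to chest x, posts 66 mm apart, axis 35 mm off the leaf. Leaf shut: at chest (-0.015, 0.030, 0.155), 120 mm inward of the hinge line and 75 above. Pinched across chest y, it turns between the fingers as the leaf swings. Lean the gripper outward, up to 45 degrees, with the leaf, or its body meets the free edge.
- passive_handle (a point): Middle of the axis of the blue leaf's steel bar handle, same bar as on the white leaf. Leaf shut: at chest (-0.015, -0.070, 0.155), 80 mm inward of the hinge line and 75 above. The leaf reaches 81 mm past the handle: lean the gripper outward (to the right), up to 45 degrees, as it swings.
- bolt_knob (a point): Centre of the top of the bolt's red knob: a paddle 10 mm thick (chest x), 22 wide (y), 17 tall above the bolt's bar. Bolt home, leaf shut: at chest (-0.020, -0.011, 0.113); tongue top is 25 mm lower. The blue panel's edge stands 24 mm right of the knob's centre, level with z 0.120; its left is free once the white leaf is up. Shut fingers set down in front of it can push it to the rear.
- amber_bottle: Brown bottle with a black cap, 60 mm across, 125 mm tall, loose, standing to the left of the chest; leave alone. Origin at the centre of its underside.
- wash_bottle: White wash bottle with a red cap and a bent spout, 61x102x199 mm, loose, standing behind the chest to the right; leave alone. Origin on its underside.
- white_bottle: White bottle with a yellow cap, 62 mm across, 140 mm tall, loose, standing to the right of the chest; leave alone. Origin at the centre of its underside.

How it is judged:
On the way, in this order (a step that is already met when the one before it is completed fails the run):
1. the white leaf has been swung up (value of joint active_leaf above 0.7 rad), for 0.1 s.
2. the flush bolt has been drawn fully back while the blue leaf is still shut (value of joint bolt above 0.018 m and value of joint passive_leaf below 0.1 rad), for 0.1 s.
3. the blue leaf has been swung up (value of joint passive_leaf above 0.7 rad), for 0.1 s.
At the end, for the whole second after the job is handed in: Both leaves stand open at rest, each at more than 1.3 rad (75 degrees), the bolt is still drawn by more than 15 mm, and each of the three loose bottles stands within 30 mm of where it was (value of joint each of active_leaf, passive_leaf above 1.3 rad and value of joint bolt above 0.015 m and velocity of joint active_leaf between -0.1 and 0.1 rad/s and velocity of joint passive_leaf between -0.1 and 0.1 rad/s and distance of each of amber_bottle, wash_bottle, white_bottle from where it was at the start of the episode below 0.03 m); the robot touches nothing.
It fails at once if a bottle is pushed away (more than 40 mm) or tipped (more than 0.5 rad) (distance of any of amber_bottle, wash_bottle, white_bottle from where it was at the start of the episode above 0.04 m or angle between any of amber_bottle, wash_bottle, white_bottle's own z axis and vertical above 0.5 rad).
It also fails if it takes over 61 s, if anything falls off the work surface, if the arm or the gripper's body presses on something with over 40 N, if the wrist force passes 120 N, or if a joint passes its speed limit or range.

ROBOT

A 6-joint arm with a two-finger parallel gripper is mounted at the origin on a cart in front of the work surface, level with it; the furniture and walls round the work are solid. World frame = base frame: x ahead of the robot, y to its left, z up, the work surface at z = 0. Lengths are in m, angles in rad, forces in N, time in s.
With the tool pointing down it reaches from about 0.375 to 0.9 m from the base axis. Payload 3.1 kg.
Tool frame: the origin (TCP) lies at the very end of the fingers, on their centre line; the grasp point (between the pads) lies 19 mm behind it (manip.hold_point_z is the distance from the TCP to the grasp point, in m); y points along the fingers, z is the direction in which the jaws open and shut, and the axes are right-handed (so a half turn about y gives the same grasp; the last joint's range is limited). The gripper opens to 85 mm and grips with 20 to 120 N. Pads are 22 mm wide; open, the fingers measure 114 mm over their backs; the gripper's body (76 mm by 85 mm) begins 54 mm behind the grasp point. The pads swing forward as they close: fully open they stand 13 mm farther back than shut.
Start: joints at [1.044, 0.527, 1.433, -0, 1.181, -0.178], TCP at [0.214, 0.587, 0.231] pointing down, gripper open.
Joint ranges: [-3.08, 3.08], [-0.75, 2.2], [0.22, 2.44], [-1.43, 4.57], [0, 2.65], [-2.85, 2.85]. Speed limits (rad/s): [2.79, 2.79, 3.14, 3.14, 3.14, 3.14].

INTERFACE

Orientations are given as a unit quaternion [x, y, z, w].
In Python, from station import manip, eyes, workorder gives the robot as it stands. The module is installed in compiled form; this text tells all that it offers.
- The arm moves only by the shell command python3 -m jog 'ROWS' [OPENING] [FORCE]. ROWS is JSON, a list of rows, each a list of 2 entries, a list of its own where there are three numbers: the shift along the tool's x, y, z in cm, then the turn about the tool's y in rad. A call has 1 to 20 rows; each row is the pose to reach, as a shift and turn from the pose commanded when the call began, along the tool's axes at that moment; what a row does not reach only later rows make up. A row lasts 1/12 s, in which the tool goes at most 41.7 mm and 7.16 degrees, less where a joint would pass 70% of its speed; a pose out of reach is approached as far as the arm can. A call with a gripper value outside its range is refused whole. OPENING is the finger opening in cm, from 0 to 8.54, set as the call begins (- or left out, the last holds). The fingers move at their own pace and stop on an object; FORCE is the grip in N (left out, the last holds). Time passes only in rows, so rows that repeat a pose let the fingers close. It gives the time, the measured TCP pose, the force and the opening at its end, in the units of the state.
- manip.sense(): the state, without advancing time (a new reading comes with each control period).
- eyes.snapshot(name): name is "side" or "top" or "wrist"; returns a dict with "frame" (384x512x3 uint8, red, green, blue), "vfov" (degrees; the focal length in pixels is half the picture's height over the tangent of half this angle, whatever the lens; pixels are square), "cx", "cy" (the principal point, pixels), "rvec" (rotation vector, rad) and "tvec" (3), from world to camera coordinates, as OpenCV has them. Camera axes: x right, y down, z forward; pixel columns grow to the right and rows downward; lengths in m; the calibration is good to about 2 mm. The wrist camera is an equidistant fisheye: a pixel r from the principal point sees the ray r / f radians off the axis. A picture is of the moment at which its call begins. There is no depth.
- workorder.sign_off(): hands the job in, once; it reports no verdict.
The state is a dict: "t": time; "q": joint angles; "qd": joint speeds; "tau": joint torques, N m; "tcp_pos": TCP position; "tool_rot": TCP orientation; "force": force on the tool from outside, world axes, zero at the start; "ft_torque": the same for the moment, N m; "finger_gap": opening from 0.0 (shut) to 1.0 (fully open).
Only numpy, scipy, OpenCV 4.12 (cv2) and the standard library are available. Lean on these libraries where they do the work, as an engineer would, in place of code of your own. Each camera call takes 0.05 s, during which the arm holds its last target. There are 200 camera calls.

## Working session

There is one attempt and no reset: what is moved stays moved. The work goes in short steps, Python scripts to look and compute and a shell command to move; the robot and the scene stay as the last step left them, time stands still between calls to the robot, and variables do not carry over. Pictures are saved under pics/ and viewed, about 8 in all and at most 12, crops included, and the job is handed in when it is done.

```bash
mkdir -p pics; cat > h.py <<'E'
import numpy as np, cv2
from scipy.spatial.transform import Rotation as R
from station import manip, eyes, workorder
def snap(n, fn=None):
    s=eyes.snapshot(n)
    if fn: cv2.imwrite('pics/'+fn, s['frame'][:,:,::-1])
    return s
def ray(s,u,v,fish=False):
    f=s['frame'].shape[0]/2/np.tan(np.radians(s['vfov'])/2)
    x,y=(u-s['cx'])/f,(v-s['cy'])/f
    if fish:
        r=np.hypot(x,y); d=np.array([x/r*np.sin(r),y/r*np.sin(r),np.cos(r)]) if r>1e-9 else np.array([0,0,1.])
    else: d=np.array([x,y,1.])
    Rm=cv2.Rodrigues(np.array(s['rvec'],float))[0]
    return -Rm.T@np.array(s['tvec'],float).ravel(), Rm.T@d
def onz(s,u,v,z,fish=False):
    o,d=ray(s,u,v,fish); return o+d*(z-o[2])/d[2]
def proj(s,p):
    f=s['frame'].shape[0]/2/np.tan(np.radians(s['vfov'])/2)
    Rm=cv2.Rodrigues(np.array(s['rvec'],float))[0]; c=Rm@np.array(p)+np.array(s['tvec'],float).ravel()
    return c[:2]/c[2]*f+[s['cx'],s['cy']]
def st():
    s=manip.sense(); m=R.from_quat(s['tool_rot']).as_matrix()
    print('t',s['t'],'tcp',np.round(s['tcp_pos'],4),'F',np.round(s['force'],1),'gap',s['finger_gap'],'q',np.round(s['q'],3)); print(np.round(m,3)); return s,m
def rel(p,m=None,tcp=None):  # world point -> tool cm
    s=manip.sense(); m=R.from_quat(s['tool_rot']).as_matrix()
    return np.round(m.T@(np.array(p)-s['tcp_pos'])*100,2)
E
python3 - <<'E'
from h import *
st(); print(manip.hold_point_z)
a=snap('top','top0.png'); b=snap('side','side0.png')
for s in(a,b):
    print(s['vfov'],s['cx'],s['cy'],ray(s,s['cx'],s['cy']))
cv2.imwrite('pics/both0.png',np.vstack([a['frame'],b['frame']])[:,:,::-1][:, :])
E
```

```text
t 0.0 tcp [0.2132 0.5867 0.2303] F [-1.  -0.5 -0.4] gap 1.0006407572135978 q [ 1.044  0.528  1.434 -0.     1.181 -0.179]
[[ 0.94  -0.001  0.342]
 [-0.342 -0.002  0.94 ]
 [-0.    -1.    -0.002]]
0.0187
47.14570460060684 256.9835037768861 188.4034232494258 (array([ 0.41092222, -0.11949919,  1.70662415]), array([ 0.10232691,  0.00776285, -0.99472053]))
52.59889480814773 256.63848934118204 190.97035240029845 (array([-0.16031648, -1.35620056,  0.89074325]), array([ 0.44808698,  0.75966789, -0.47129901]))
```

View images.

View pics/top0.png

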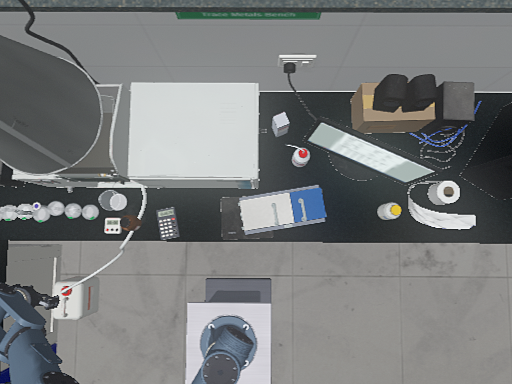

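View pics/side0.png

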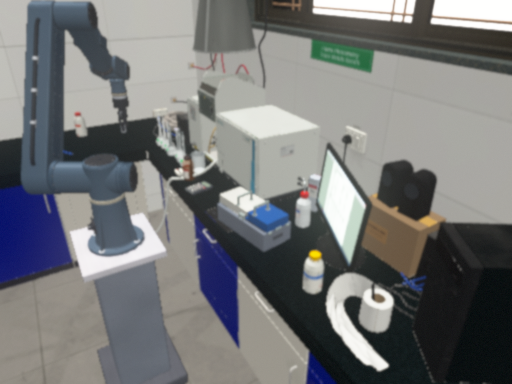

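```bash
python3 - <<'E'
from h import *
a=snap('top'); f=a['frame']; hsv=cv2.cvtColor(f,cv2.COLOR_RGB2HSV)
H,S,V=[hsv[...,i].astype(int) for i in range(3)]
roi=np.zeros(H.shape,bool); roi[175:245,205:340]=1
for nm,m in (('blue',(H>100)&(H<125)&(S>110)&roi),('white',(S<40)&(V>185)&roi)):
    m=cv2.morphologyEx(m.astype(np.uint8),cv2.MORPH_CLOSE,np.ones((7,7)))
    n,l,s,_=cv2.connectedComponentsWithStats(m); k=1+np.argmax(s[1:,4]); ys,xs=np.where(l==k)
    (c,wh,an)=cv2.minAreaRect(np.c_[xs,ys].astype(np.float32)); bp=cv2.boxPoints((c,wh,an))
    W=np.array([onz(a,*p,.12) for p in bp]); print(nm,s[k],np.round(bp,1).tolist()); print(np.round(W,4).tolist(),'c',W.mean(0).round(4),'sides',np.linalg.norm(np.diff(W,axis=0),axis=1).round(4),'edge yaw',np.degrees(np.arctan2(*(W[1]-W[0])[[1,0]])).round(2))
cr=cv2.resize(f[140:250,90:420],None,fx=2.4,fy=2.4,interpolation=cv2.INTER_CUBIC)
c2=cv2.resize(f[180:240,210:335],None,fx=6,fy=6,interpolation=cv2.INTER_CUBIC)
cv2.imwrite('pics/c0.png',np.vstack([cr[:, :750],c2[:336]])[:,:,::-1])
E
```

```text
blue [290 187  37  35 969] [[289.20001220703125, 192.3000030517578], [321.0, 186.8000030517578], [326.1000061035156, 216.8000030517578], [294.3999938964844, 222.3000030517578]]
[[0.5606, -0.2238, 0.12], [0.5812, -0.3389, 0.12], [0.4729, -0.3565, 0.12], [0.4525, -0.2422, 0.12]] c [ 0.5168 -0.2903  0.12  ] sides [0.1169 0.1097 0.1161] edge yaw -79.86
white [ 239  190   55   40 1643] [[237.60000610351562, 197.1999969482422], [288.8999938964844, 189.60000610351562], [294.29998779296875, 226.10000610351562], [243.0, 233.6999969482422]]
[[0.5418, -0.0371, 0.12], [0.5706, -0.2229, 0.12], [0.439, -0.2421, 0.12], [0.4106, -0.0579, 0.12]] c [ 0.4905 -0.14    0.12  ] sides [0.188  0.133  0.1864] edge yaw -81.21
```

View pics/c0.png

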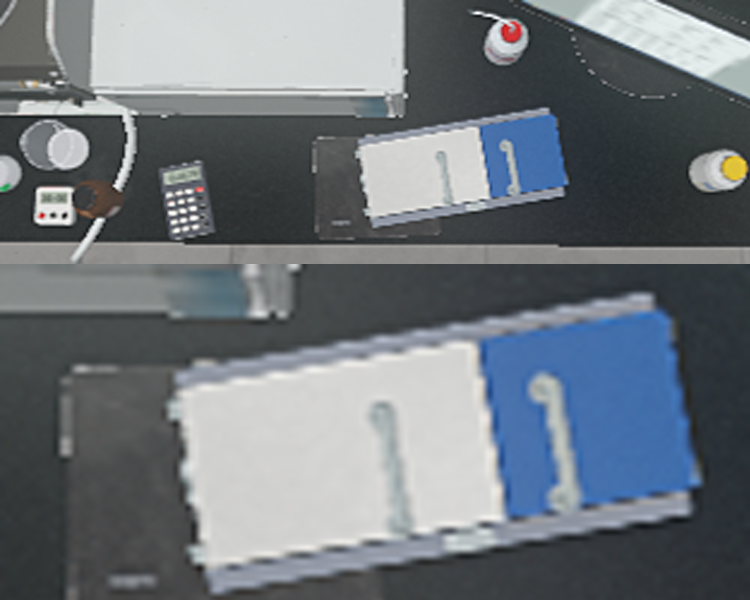

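The top view shows the chest at about (280,208) px. The white leaf is on the left with its handle near (275,214), and the blue leaf is on the right with its handle near (301,207). The amber bottle is far left at (132,223), the white bottle is right at (390,211), and the wash bottle is behind at (301,157). The fitted leaf sizes (117x110) match the ones given. The chest is at about (0.5005,-0.199) with a yaw of 10.15°. I'll move above the white handle and check it with the wrist camera.

```bash
python3 -m jog '[[[5,-4,-6],-0.1],[[51,-4,-62],-0.526],[[51,-4,-62],-0.526],[[51,-4,-62],-0.526],[[51,-4,-62],-0.526],[[51,-4,-62],-0.526],[[51,-4,-62],-0.526],[[51,-4,-62],-0.526],[[51,-4,-62],-0.526],[[51,-4,-62],-0.526],[[51,-4,-62],-0.526],[[51,-4,-62],-0.526],[[51,-4,-62],-0.526],[[51,-4,-62],-0.526],[[51,-4,-62],-0.526],[[51,-4,-62],-0.526],[[51,-4,-62],-0.526],[[51,-4,-62],-0.526],[[51,-4,-62],-0.526],[[51,-4,-62],-0.526]]' 5
python3 - <<'E'
from h import *
st(); w=snap('wrist','w1.png'); print(w['vfov'],ray(w,w['cx'],w['cy']))
E
```

```text
t: 1.82
tcp_pos: [0.4828, -0.1748, 0.2715]
tool_rot: [0.706, 0.062, -0.061, -0.703]
force: [1.1, -0.1, -0.0]
finger_gap: 0.586
t 1.8167 tcp [ 0.4828 -0.1748  0.2715] F [ 1.1 -0.1 -0. ] gap 0.5856129046682339 q [-5.650e-01  3.260e-01  1.662e+00 -1.000e-03  1.150e+00 -2.309e+00]
[[ 0.985  0.002 -0.173]
 [ 0.173 -0.003  0.985]
 [ 0.002 -1.    -0.003]]
65.70646984690485 (array([ 0.40611115, -0.18779577,  0.41258257]), array([ 0.30307374,  0.04931864, -0.95169006]))
```

View pics/w1.png

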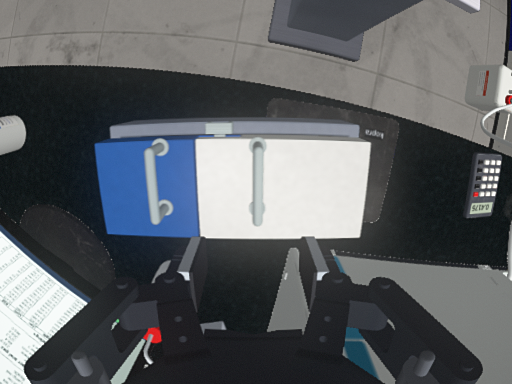

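The wrist view shows the white bar from (258,143) to (258,224), and the blue bar from (149,150) to (156,222). The blue leaf's left corners are at (95,143) and (105,236).

```bash
python3 - <<'E'
from h import *
w=snap('wrist')
yaw=np.radians(10.15); C=np.array([.5005,-.1993]); M=np.array([[np.cos(yaw),-np.sin(yaw)],[np.sin(yaw),np.cos(yaw)]])
for n,u,v,z in [('wbar1',258,143,.155),('wbar2',258,224,.155),('bbar1',149,150,.155),('bbar2',156,222,.155),('wcorn fl',370,142,.12),('rl',362,238,.12),('fr',196,139,.12),('rr',198,237,.12),('b fr',95,143,.12),('b rr',105,236,.12)]:
    p=onz(w,u,v,z,True); print(n,p.round(4),'chest',(M.T@(p[:2]-C)).round(4))
f=w['frame'].astype(int)
for v in (165,185,205): print(v,f[v,248:269].sum(1)//3)
E
```

```text
wbar1 [ 0.4443 -0.1802  0.155 ] chest [-0.052   0.0287]
wbar2 [ 0.5198 -0.1666  0.155 ] chest [0.0248 0.0288]
bbar1 [ 0.4661 -0.2773  0.155 ] chest [-0.0476 -0.0708]
bbar2 [ 0.5364 -0.2652  0.155 ] chest [ 0.0237 -0.0712]
wcorn fl [ 0.4254 -0.0647  0.12  ] chest [-0.0502  0.1457]
rl [ 0.5332 -0.0419  0.12  ] chest [0.0599 0.1491]
fr [ 0.4555 -0.2408  0.12  ] chest [-0.0516 -0.0329]
rr [ 0.5628 -0.2261  0.12  ] chest [ 0.0566 -0.0373]
b fr [ 0.4751 -0.355   0.12  ] chest [-0.0525 -0.1488]
b rr [ 0.5865 -0.3411  0.12  ] chest [ 0.0597 -0.1547]
165 [237 237 237 236 235 236 237 240 200 149 152 173 189 197 199 200 198 196
 189 196 233]
185 [237 237 236 237 237 237 238 241 188 147 156 179 194 200 202 201 199 197
 186 212 233]
205 [236 236 237 238 217 195 195 200 159 145 163 183 195 199 201 200 198 196
 182 184 193]
```

```bash
python3 -m jog '[[[0,3,0.15],0],[[0,6.5,0.15],0],[[0,10,0.15],0],[[0,12.5,0.15],0],[[0,13.6,0.15],0],[[0,13.6,0.15],0]]' 5
python3 -m jog '[[[0,0,0],0],[[0,0,0],0],[[0,0,0],0],[[0,0,0],0],[[0,0,0],0],[[0,0,0],0],[[0,0,0],0],[[0,0,0],0]]' 0 25
```

```text
t: 2.42
tcp_pos: [0.478, -0.1655, 0.1325]
tool_rot: [-0.702, -0.061, 0.065, 0.706]
force: [-0.7, 0.5, -0.3]
finger_gap: 0.583
t: 3.08
tcp_pos: [0.4819, -0.17, 0.137]
tool_rot: [0.706, 0.064, -0.062, -0.703]
force: [-0.8, -4.9, 4.5]
finger_gap: 0.105
```

Gripped: the 9 mm gap fits the 10 mm bar. Next I'll swing it along the arc about the hinge.

```bash
python3 -m jog '[[[0,-0.5,0.35],0],[[0,-1.0,0.7],0],[[0,-1.5,1.1],0],[[0,-2.0,1.5],0],[[0,-2.4,1.9],0],[[0,-2.85,2.35],0],[[0,-3.25,2.8],0],[[0,-3.65,3.3],0],[[0,-4.0,3.8],0],[[0,-4.35,4.3],0],[[0,-4.7,4.8],0],[[0,-5.0,5.35],0],[[0,-5.3,5.9],0],[[0,-5.55,6.5],0],[[0,-5.75,7.05],0],[[0,-5.95,7.65],0],[[0,-5.95,7.65],0]]'
```

```text
t: 4.5
tcp_pos: [0.4694, -0.0957, 0.1981]
tool_rot: [0.707, 0.065, -0.061, -0.701]
force: [-2.1, -8.5, 10.5]
finger_gap: 0.105
```

```bash
python3 -m jog '[[[0,-0.18,0.6],0],[[0,-0.33,1.2],0],[[0,-0.45,1.8],0],[[0,-0.55,2.4],0],[[0,-0.62,3.0],0],[[0,-0.67,3.63],0],[[0,-0.68,4.25],0],[[0,-0.68,4.86],0],[[0,-0.64,5.5],0],[[0,-0.58,6.1],0],[[0,-0.48,6.7],0],[[0,-0.38,7.3],0],[[0,-0.38,7.3],0]]'
```

```text
t: 5.58
tcp_pos: [0.4562, -0.0201, 0.1995]
tool_rot: [0.704, 0.064, -0.061, -0.704]
force: [3.9, 0.5, 5.7]
finger_gap: 0.106
```

```bash
python3 -m jog '[[[0,0,0],0],[[0,0,0],0],[[0,0,0],0],[[0,-1,0],0],[[0,-3,0],0],[[0,-6,0],0],[[0,-9,0],0],[[0,-11,0],0],[[0,-11,0],0]]' 2.6
python3 -m jog '[[[0,0,-3],0],[[0,0,-7],0],[[0,0,-11],0],[[0,0,-13],0],[[0,0,-13],0]]' 0
python3 - <<'E'
from h import *
st(); w=snap('wrist','w2.png')
E
```

```text
t: 6.33
tcp_pos: [0.4559, -0.0212, 0.312]
tool_rot: [0.705, 0.065, -0.06, -0.704]
force: [0.5, -0.0, 0.3]
finger_gap: 0.304
t: 6.75
tcp_pos: [0.4773, -0.1526, 0.3069]
tool_rot: [-0.704, -0.06, 0.062, 0.705]
force: [0.1, 1.2, -0.6]
finger_gap: 0.003
t 6.75 tcp [ 0.4773 -0.1526  0.3069] F [ 0.1  1.2 -0.6] gap 0.0028394618707521533 q [-5.320e-01  2.710e-01  1.637e+00 -1.000e-03  1.236e+00 -2.275e+00]
[[ 0.985 -0.002 -0.172]
 [ 0.172  0.     0.985]
 [-0.002 -1.     0.   ]]
```

View pics/w2.png

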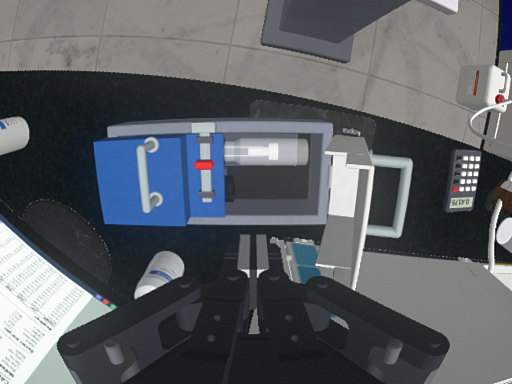

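The white leaf stands at about 70° and the red knob is uncovered at (204,165). Now I'll push the leaf past upright with the shut fingers on its inner side.

```bash
python3 -m jog '[[[0,3,0],0],[[0,6.5,0],0],[[0,9.6,0],0],[[0,9.6,0],0],[[0,9.6,1],0],[[0,9.6,2],0],[[0,9.6,3],0],[[0,9.6,4],0],[[0,9.6,5],0],[[0,9.6,6],0],[[0,9.6,7],0],[[0,9.6,8],0],[[0,9.6,8],0]]' 0
python3 -m jog '[[[0,0,0.5],0],[[0,0,1],0],[[0,0,1.5],0],[[0,0,2.0],0],[[0,0,2.0],0]]' 0
```

```text
t: 7.88
tcp_pos: [0.4624, -0.0681, 0.2131]
tool_rot: [-0.704, -0.063, 0.063, 0.705]
force: [0.0, -0.4, 0.8]
finger_gap: 0.002
t: 8.3
tcp_pos: [0.4589, -0.0494, 0.2123]
tool_rot: [-0.704, -0.062, 0.063, 0.705]
force: [0.2, -0.1, 0.9]
finger_gap: -0.001
```

```bash
python3 - <<'E'
from h import *
w=snap('wrist'); s=snap('side')
c=cv2.resize(s['frame'][150:270,160:330],(512,361),interpolation=cv2.INTER_CUBIC)
cv2.imwrite('pics/w3.png',np.vstack([w['frame'][:239],c])[:,:,::-1])
E
```

```text
(no output)
```

View pics/w3.png

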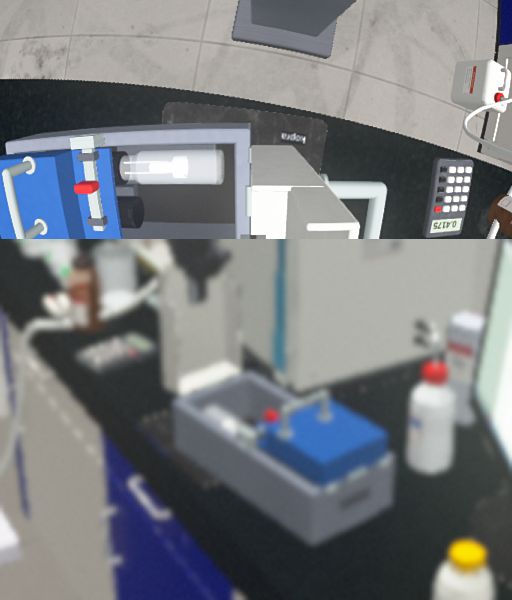

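```bash
cat >> h.py <<'E'
yaw=np.radians(10.15); C=np.array([.5026,-.2002]); M=np.array([[np.cos(yaw),-np.sin(yaw)],[np.sin(yaw),np.cos(yaw)]])
def W(p): return np.r_[C+M@np.array(p[:2]),p[2]]
def ch(p): return np.r_[M.T@(np.array(p[:2])-C),p[2]]
def fproj(s,p):
    f=s['frame'].shape[0]/2/np.tan(np.radians(s['vfov'])/2)
    Rm=cv2.Rodrigues(np.array(s['rvec'],float))[0]; c=Rm@np.array(p)+np.array(s['tvec'],float).ravel()
    th=np.arccos(c[2]/np.linalg.norm(c)); return c[:2]/np.hypot(*c[:2])*th*f+[s['cx'],s['cy']]
def leaf(x,r,h,deg,side=1):
    t=np.radians(deg); return W([x,side*(.15-(r*np.cos(t)-h*np.sin(t))),.08+r*np.sin(t)+h*np.cos(t)])
E
python3 - <<'E'
from h import *
w=snap('wrist'); print(ch(manip.sense()['tcp_pos']))
for d in (70,75,80,85,90,95,100): print(d,'in-front',fproj(w,leaf(-.055,.183,0,d)).round(),'out-front',fproj(w,leaf(-.055,.183,.04,d)).round(),'in-rear',fproj(w,leaf(.055,.183,0,d)).round(),'handle front/rear',fproj(w,leaf(-.048,.12,.075,d)).round(),fproj(w,leaf(.018,.12,.075,d)).round())
E
```

```text
[-0.01634233  0.15544741  0.21229884]
70 in-front [ 86. 207.] out-front [161. 223.] in-rear [137. 380.] handle front/rear [302. 197.] [294. 305.]
75 in-front [113. 212.] out-front [208. 225.] in-rear [160. 390.] handle front/rear [325. 195.] [313. 301.]
80 in-front [148. 216.] out-front [259. 226.] in-rear [185. 397.] handle front/rear [344. 193.] [331. 296.]
85 in-front [189. 219.] out-front [309. 224.] in-rear [213. 403.] handle front/rear [361. 190.] [346. 290.]
90 in-front [236. 220.] out-front [353. 220.] in-rear [242. 405.] handle front/rear [374. 187.] [359. 284.]
95 in-front [284. 220.] out-front [389. 214.] in-rear [272. 404.] handle front/rear [385. 184.] [369. 277.]
100 in-front [328. 217.] out-front [416. 208.] in-rear [301. 399.] handle front/rear [393. 180.] [378. 270.]
```

Projecting the model corners, the handle at about (385,184) puts the white leaf at about 95–97°. Next I'll hover in front of the bolt knob.

```bash
python3 -m jog '[[[0,0,-3],0],[[-2.7,0,-7],0],[[-2.7,0,-11],0],[[-2.7,0,-15],0],[[-2.7,2,-16],0],[[-2.7,4,-16],0],[[-2.7,4,-16],0]]' 0
python3 - <<'E'
from h import *
s,m=st(); print('tcp chest',ch(s['tcp_pos']).round(4))
w=snap('wrist','w4.png'); hsv=cv2.cvtColor(w['frame'],cv2.COLOR_RGB2HSV)
m=(((hsv[...,0]<8)|(hsv[...,0]>172))&(hsv[...,1]>150)&(hsv[...,2]>120)).astype(np.uint8)
n,l,S,c=cv2.connectedComponentsWithStats(m)
for k in range(1,n):
    if S[k,4]>30:
        x,y,ww,hh,_=S[k]; print(S[k],[ch(onz(w,*q,.113,True)).round(4).tolist() for q in (c[k],(x,y+hh/2),(x+ww,y+hh/2),(x+ww/2,y),(x+ww/2,y+hh))])
E
```

```text
t: 9.03
tcp_pos: [0.459, -0.2126, 0.1694]
tool_rot: [-0.702, -0.06, 0.064, 0.706]
force: [-0.5, 0.9, -0.1]
finger_gap: -0.002
t 9.0333 tcp [ 0.459  -0.2126  0.1694] F [-0.5  0.9 -0.1] gap -0.001804691048397289 q [-0.655  0.462  1.786  0.     0.901 -2.401]
[[ 0.985 -0.006 -0.173]
 [ 0.173  0.005  0.985]
 [-0.005 -1.     0.006]]
tcp chest [-0.0451 -0.0046  0.1694]
[235 230  27  14 146] [[-0.0276, -0.0101, 0.113], [-0.0249, -0.0176, 0.113], [-0.0249, 0.0024, 0.113], [-0.0306, -0.0075, 0.113], [-0.0191, -0.0076, 0.113]]
```

View pics/w4.png

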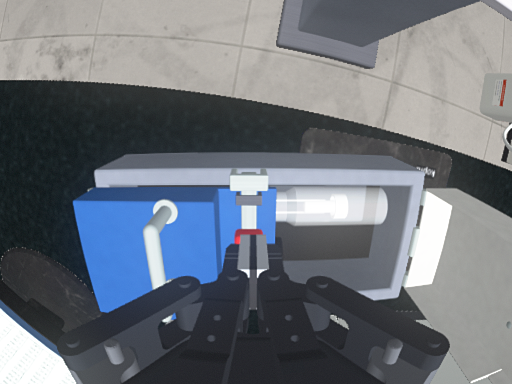

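The view shows the knob's front at (248,230), a dark bolt guide at v 193–204 and the keeper at v 170–190. The fingertips are just in front of the knob and lined up with it. I'll lower them in front of the knob, watching the force.

```bash
python3 -m jog '[[[0.2,2,0],0],[[0.2,4,0],0],[[0.2,5.5,0],0],[[0.2,6.3,0],0],[[0.2,6.8,0],0],[[0.2,6.8,0],0]]' 0
```

```text
t: 9.58
tcp_pos: [0.4632, -0.2118, 0.1045]
tool_rot: [-0.704, -0.063, 0.063, 0.705]
force: [-0.2, 0.4, 0.7]
finger_gap: -0.001
```

```bash
python3 -m jog '[[[0.3,0,0],0],[[0.6,0,0],0],[[0.9,0,0],0],[[1.2,0,0],0],[[1.5,0,0],0],[[1.8,0,0],0],[[2.1,0,0],0],[[2.4,0,0],0],[[2.4,0,0],0]]' 0
python3 -m jog '[[[0.2,0,0],0],[[0.4,0,0],0],[[0.4,0,0],0]]' 0
python3 -m jog '[[[0.1,0,0],0],[[0.2,0,0],0],[[0.2,0,0],0]]' 0
```

```text
t: 10.33
tcp_pos: [0.4876, -0.2081, 0.1046]
tool_rot: [0.704, 0.063, -0.062, -0.704]
force: [-1.5, -0.3, 0.4]
finger_gap: 0.0
t: 10.58
tcp_pos: [0.4911, -0.2074, 0.1046]
tool_rot: [0.704, 0.063, -0.062, -0.704]
force: [-1.5, -1.4, 0.4]
finger_gap: 0.0
t: 10.83
tcp_pos: [0.4918, -0.2073, 0.1045]
tool_rot: [-0.704, -0.062, 0.064, 0.704]
force: [-3.9, -2.8, 3.0]
finger_gap: -0.001
```

```bash
python3 -m jog '[[[0.1,0,0],0],[[0.2,0,0],0],[[0.2,0,0],0]]' 0
python3 -m jog '[[[0.1,0,0],0],[[0.2,0,0],0],[[0.2,0,0],0]]' 0
python3 -m jog '[[[0.1,0,0],0],[[0.2,0,0],0],[[0.2,0,0],0]]' 0
```

```text
t: 11.08
tcp_pos: [0.492, -0.2071, 0.1045]
tool_rot: [-0.704, -0.061, 0.065, 0.704]
force: [-9.6, -5.8, 5.6]
finger_gap: 0.002
t: 11.33
tcp_pos: [0.4922, -0.207, 0.1044]
tool_rot: [-0.704, -0.06, 0.067, 0.705]
force: [-13.7, -7.9, 6.5]
finger_gap: 0.002
t: 11.58
tcp_pos: [0.4924, -0.2069, 0.1044]
tool_rot: [-0.704, -0.059, 0.069, 0.705]
force: [-18.3, -10.0, 9.4]
finger_gap: 0.004
```

```bash
python3 -m jog '[[[-1.5,0,0],0],[[-1.5,-1,0],0],[[-1.5,-5,0],0],[[-1.2,-9,0],0],[[-0.9,-12,-3],0],[[-0.9,-14,-6.5],0],[[-0.9,-14,-6.5],0],[[-0.9,-14,-6.5],0]]' 5
python3 - <<'E'
from h import *
s,m=st(); print('tcp chest',ch(s['tcp_pos']).round(4))
w=snap('wrist','w5.png'); hsv=cv2.cvtColor(w['frame'],cv2.COLOR_RGB2HSV)
m=(((hsv[...,0]<8)|(hsv[...,0]>172))&(hsv[...,1]>150)&(hsv[...,2]>120)).astype(np.uint8)
n,l,S,c=cv2.connectedComponentsWithStats(m)
for k in range(1,n):
    if S[k,4]>30: print(S[k],ch(onz(w,*c[k],.113,True)).round(4))
print('bar expected',fproj(w,W([-.048,-.07,.155])),fproj(w,W([.018,-.07,.155])),'knob home',fproj(w,W([-.02,-.011,.113])),'drawn',fproj(w,W([.004,-.011,.113])))
E
```

```text
t: 12.25
tcp_pos: [0.5037, -0.2739, 0.2471]
tool_rot: [0.706, 0.064, -0.06, -0.703]
force: [0.0, 0.8, -1.4]
finger_gap: 0.589
t 12.25 tcp [ 0.5037 -0.2739  0.2471] F [ 0.   0.8 -1.4] gap 0.589251811862193 q [-6.940e-01  4.360e-01  1.552e+00  1.000e-03  1.145e+00 -2.440e+00]
[[ 0.985  0.006 -0.174]
 [ 0.174 -0.004  0.985]
 [ 0.006 -1.    -0.005]]
tcp chest [-0.0119 -0.0727  0.2471]
[308 189  21  12 193] [ 0.0021 -0.0089  0.113 ]
bar expected [256.91708457 151.76063398] [256.67632315 227.76034373] knob home [317.4192544  173.12094904] drawn [315.91828204 196.59088449]
```

View pics/w5.png

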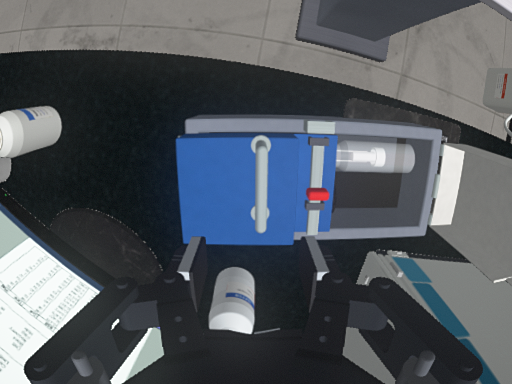

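The bolt is drawn: the knob is at (317,195), against the rear guide and level with the predicted drawn position. The blue bar runs from (262,140) to (262,229), about 4 mm left of the jaw centre. I'll grasp it now.

```bash
python3 -m jog '[[[-0.2,3,0.4],0],[[-0.2,6.5,0.4],0],[[-0.2,9.5,0.4],0],[[-0.2,10.9,0.4],0],[[-0.2,10.9,0.4],0]]' 5
python3 -m jog '[[[0,0,0],0],[[0,0,0],0],[[0,0,0],0],[[0,0,0],0],[[0,0,0],0],[[0,0,0],0],[[0,0,0],0],[[0,0,0],0]]' 0 25
```

```text
t: 12.72
tcp_pos: [0.4955, -0.2641, 0.1309]
tool_rot: [-0.701, -0.06, 0.066, 0.707]
force: [-0.7, -0.2, 0.1]
finger_gap: 0.589
t: 13.38
tcp_pos: [0.4995, -0.2686, 0.137]
tool_rot: [0.705, 0.063, -0.062, -0.704]
force: [0.7, 1.3, 5.7]
finger_gap: 0.102
```

```bash
python3 -m jog '[[[0,-0.35,-0.33],0],[[0,-0.67,-0.68],0],[[0,-0.98,-1.04],0],[[0,-1.27,-1.42],0],[[0,-1.55,-1.81],0],[[0,-1.81,-2.21],0],[[0,-2.05,-2.62],0],[[0,-2.28,-3.05],0],[[0,-2.49,-3.48],0],[[0,-2.68,-3.92],0],[[0,-2.85,-4.37],0],[[0,-3.0,-4.82],0],[[0,-3.12,-5.28],0],[[0,-3.23,-5.75],0],[[0,-3.32,-6.22],0],[[0,-3.39,-6.69],0],[[0,-3.39,-6.69],0]]'
```

```text
t: 14.8
tcp_pos: [0.51, -0.3309, 0.171]
tool_rot: [-0.702, -0.062, 0.063, 0.707]
force: [-0.5, 8.3, 11.3]
finger_gap: 0.101
```

```bash
python3 -m jog '[[[0,-0.04,-0.48],0],[[0,-0.07,-0.96],0],[[0,-0.07,-1.44],0],[[0,-0.06,-1.91],0],[[0,-0.02,-2.38],0],[[0,0.03,-2.86],0],[[0,0.11,-3.33],0],[[0,0.21,-3.8],0],[[0,0.33,-4.27],0],[[0,0.47,-4.73],0],[[0,0.64,-5.18],0],[[0,0.81,-5.62],0],[[0,0.81,-5.62],0]]'
```

```text
t: 15.88
tcp_pos: [0.5199, -0.3882, 0.1618]
tool_rot: [-0.703, -0.062, 0.063, 0.705]
force: [-0.3, 3.0, 3.0]
finger_gap: 0.106
```

```bash
python3 -m jog '[[[0,0,0],0],[[0,0,0],0],[[0,0,0],0],[[0,-1,0],0],[[0,-3,0],0],[[0,-6,0],0],[[0,-10,0],0],[[0,-13,0],0],[[0,-13,0],0]]' 2.6
python3 -m jog '[[[0,0,3],0],[[0,0,7],0],[[0,0,11],0],[[0,0,13.5],0],[[0,0,13.5],0]]' 0
python3 - <<'E'
from h import *
s,m=st(); print('tcp chest',ch(s['tcp_pos']).round(4)); w=snap('wrist','w6.png')
for d in (60,65,70,75,80): print(d,'handle f/r',fproj(w,leaf(-.048,.08,.075,d,-1)).round(),fproj(w,leaf(.018,.08,.075,d,-1)).round(),'tongue end f/r',fproj(w,leaf(-.05,.161,.0,d,-1)).round(),fproj(w,leaf(.05,.161,.0,d,-1)).round())
E
```

```text
t: 16.63
tcp_pos: [0.5232, -0.3922, 0.3004]
tool_rot: [0.709, 0.066, -0.059, -0.7]
force: [0.3, 1.5, 0.2]
finger_gap: 0.306
t: 17.05
tcp_pos: [0.4945, -0.2506, 0.2916]
tool_rot: [-0.703, -0.063, 0.065, 0.706]
force: [-0.7, 0.6, -0.3]
finger_gap: 0.003
t 17.05 tcp [ 0.4945 -0.2506  0.2916] F [-0.7  0.6 -0.3] gap 0.0025992709178211783 q [-6.710e-01  3.670e-01  1.534e+00  1.000e-03  1.246e+00 -2.424e+00]
[[ 0.984 -0.003 -0.18 ]
 [ 0.18   0.004  0.984]
 [-0.002 -1.     0.004]]
tcp chest [-0.0169 -0.0482  0.2916]
60 handle f/r [113. 158.] [122. 225.] tongue end f/r [224. 161.] [227. 277.]
65 handle f/r [105. 158.] [114. 224.] tongue end f/r [206. 163.] [212. 281.]
70 handle f/r [ 99. 157.] [108. 222.] tongue end f/r [187. 165.] [196. 284.]
75 handle f/r [ 94. 157.] [103. 220.] tongue end f/r [167. 166.] [179. 286.]
80 handle f/r [ 89. 156.] [ 98. 218.] tongue end f/r [147. 168.] [163. 287.]
```

View pics/w6.png

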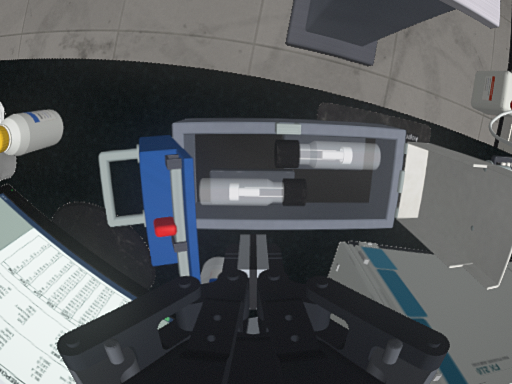

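The blue leaf is at about 70°, with the tongue edge near (190,165) and the handle at (101,155). The knob is still at the rear. Now I'll push this leaf outward the same way.

```bash
python3 -m jog '[[[0,3,0],0],[[0,6.5,0],0],[[0,9.4,0],0],[[0,9.4,0],0],[[0,9.4,-1],0],[[0,9.4,-2],0],[[0,9.4,-3],0],[[0,9.4,-4],0],[[0,9.4,-5],0],[[0,9.4,-6],0],[[0,9.4,-7],0],[[0,9.4,-8],0],[[0,9.4,-9],0],[[0,9.4,-9.8],0],[[0,9.4,-9.8],0]]' 0
python3 - <<'E'
from h import *
s,m=st(); print('tcp chest',ch(s['tcp_pos']).round(4)); w=snap('wrist','w7.png')
for d in (75,80,85,90,95,100): print(d,'handle f/r',fproj(w,leaf(-.048,.08,.075,d,-1)).round(),fproj(w,leaf(.018,.08,.075,d,-1)).round(),'tongue end f',fproj(w,leaf(-.055,.161,.0,d,-1)).round(),'panel out f',fproj(w,leaf(-.055,.115,.04,d,-1)).round())
E
```

```text
t: 18.35
tcp_pos: [0.5147, -0.356, 0.1987]
tool_rot: [0.706, 0.063, -0.061, -0.703]
force: [0.3, -0.7, -0.1]
finger_gap: 0.0
t 18.35 tcp [ 0.5147 -0.356   0.1987] F [ 0.3 -0.7 -0.1] gap 0.00045422335209469245 q [-7.830e-01  5.630e-01  1.467e+00 -1.000e-03  1.106e+00 -2.529e+00]
[[ 0.985  0.003 -0.175]
 [ 0.175 -0.004  0.985]
 [ 0.002 -1.    -0.005]]
tcp chest [-0.0156 -0.1555  0.1987]
75 handle f/r [174. 180.] [184. 276.] tongue end f [372. 204.] panel out f [246. 180.]
80 handle f/r [163. 178.] [174. 271.] tongue end f [342. 207.] panel out f [224. 179.]
85 handle f/r [154. 176.] [165. 267.] tongue end f [306. 209.] panel out f [204. 178.]
90 handle f/r [147. 174.] [158. 262.] tongue end f [268. 210.] panel out f [186. 177.]
95 handle f/r [141. 171.] [152. 257.] tongue end f [229. 209.] panel out f [169. 175.]
100 handle f/r [137. 169.] [148. 252.] tongue end f [192. 207.] panel out f [156. 173.]
```

View pics/w7.png

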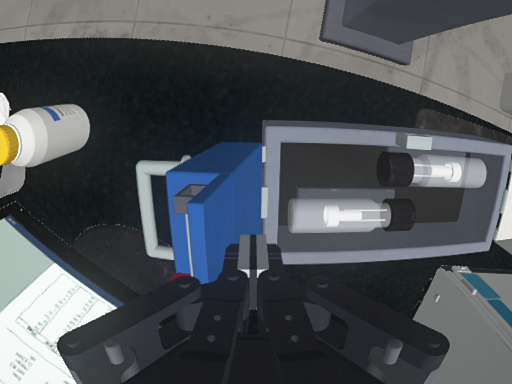

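The handle front at (142,167) and the tongue end near (205,205) put the blue leaf at about 97°. I'll retreat inward and up, then check.

```bash
python3 -m jog '[[[0,0,2],0],[[0,0,5],0],[[0,0,8],0],[[0,-4,10],0],[[0,-8,12],0],[[0,-12,14],0],[[0,-15,14],0],[[-2,-18,14],0],[[-4,-18,14],0],[[-4,-18,14],0],[[-4,-18,14],0]]' 0
python3 - <<'E'
from h import *
s,m=st(); w=snap('wrist'); t=snap('top'); t0=cv2.imread('pics/top0.png')[:,:,::-1]
hsv=cv2.cvtColor(w['frame'],cv2.COLOR_RGB2HSV)
m=(((hsv[...,0]<8)|(hsv[...,0]>172))&(hsv[...,1]>150)&(hsv[...,2]>120)).astype(np.uint8)
n,l,S,c=cv2.connectedComponentsWithStats(m)
for k in range(1,n):
    if S[k,4]>30: print('red',S[k],c[k].round())
for d in (90,97): print(d,'knob home/drawn',fproj(w,leaf(-.02,.139,.033,d,-1)).round(),fproj(w,leaf(.004,.139,.033,d,-1)).round())
for nm,(x0,y0,x1,y1) in dict(white=(372,195,408,225),wash=(285,140,318,172),amber=(115,205,145,240)).items():
    d=np.abs(t['frame'][y0:y1,x0:x1].astype(int)-t0[y0:y1,x0:x1]).max(2); print(nm,'changed px',(d>40).sum(),'of',d.size)
cv2.imwrite('pics/end.png',np.vstack([w['frame'][:290],cv2.resize(t['frame'][130:250,200:420],(512,279))])[:,:,::-1])
E
```

```text
t: 19.32
tcp_pos: [0.4492, -0.222, 0.3776]
tool_rot: [0.705, 0.062, -0.062, -0.704]
force: [-0.4, 0.8, -0.6]
finger_gap: -0.002
t 19.3167 tcp [ 0.4492 -0.222   0.3776] F [-0.4  0.8 -0.6] gap -0.0017712773665069154 q [-0.682  0.206  1.526 -0.     1.408 -2.429]
[[ 0.985  0.001 -0.175]
 [ 0.175 -0.001  0.985]
 [ 0.001 -1.    -0.001]]
red [ 96 221  10   8  62] [100. 225.]
90 knob home/drawn [107. 207.] [111. 225.]
97 knob home/drawn [ 98. 205.] [101. 223.]
white changed px 0 of 1080
wash changed px 0 of 1056
amber changed px 0 of 1050
```

View pics/end.png

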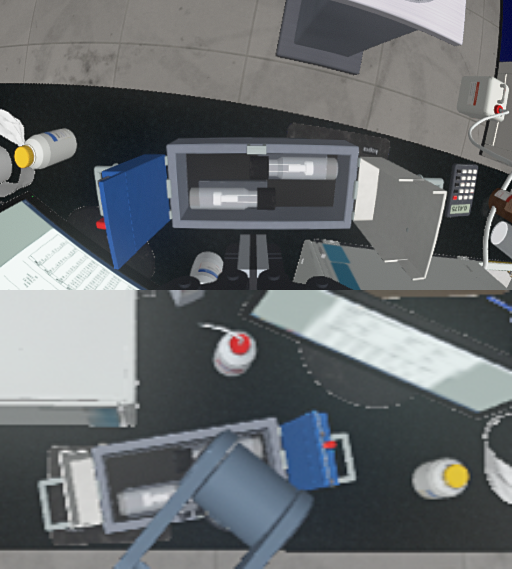

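Both leaves stand past upright. The knob is at (100,225), where a drawn bolt is predicted. The bottles haven't moved and the arm is clear, so I'm handing in.

```bash
python3 -c "
from station import workorder; print(workorder.sign_off())"
```

```text
the job is handed in; nothing more can be done
None
```

The lamp chest is open and the job is handed in, after about 19 s of robot time out of the 61 s allowed.

- **White leaf:** I lifted it by its handle to about 70°, then pushed it past upright with the shut fingers on its inner side. The moves only allow a turn about the fingers' own axis, so the gripper could not lean outward with the leaf.
- **Bolt:** I pushed the red knob to the rear until it stopped. The fingers stopped moving and the force rose to about 20 N, and the picture showed the knob against its rear guide.
- **Blue leaf:** I opened it the same way as the white one.

**Last checks:**
- **Leaves:** both stood at about 95–97°, estimated from where the model's points should appear in the wrist pictures. In the final pictures both were still open.
- **Bolt:** the knob was seen at pixel (100,225). A drawn bolt should appear at (101,223), and one still home at (98,205).
- **Bottles:** the areas around all three bottles in the top camera had no changed pixels since the start.
- **Arm:** it was clear of everything, with the measured force at its noise level of about 1 N.

No check failed. The measured tool position scattered by up to about 5 mm between readings, so I placed the tool from the commanded moves and the pictures. While pushing the leaves upright the force read near zero at the end of each push, so for those I relied on the pictures.

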